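# Proof-pull a glued panel hanger with a spring pull gauge

## Robot

A 7-joint arm with a two-finger parallel gripper is mounted at the origin on the work surface; the furniture and walls round the work are solid. World frame = base frame: x ahead of the robot, y to its left, z up, the work surface at z = 0. Lengths are in m, angles in rad, forces in N, time in s.
With the tool pointing down it reaches from about 0.4 to 0.85 m from the base axis. Payload 4.5 kg.
Tool frame: the origin (TCP) lies at the very end of the fingers, on their centre line; the grasp point (between the pads) lies 19 mm behind it; z points along the fingers, y is the line along which they close (so a half turn about z gives the same grasp; the last joint's range is limited). The gripper opens to 88 mm and grips with 3 to 60 N. Pads are 18 mm wide; open, the fingers measure 123 mm over their backs; the gripper's body (75 mm by 187 mm) begins 45 mm behind the grasp point.
Start: joints at [1.161, 0.689, -0.195, 1.565, 0.157, 0.902, -0.215], TCP at [0.268, -0.564, 0.239] pointing down, gripper open.
Joint ranges: [-3.01, 3.01], [-0.46, 2.08], [-1.47, 1.51], [0.13, 2.56], [-1, 4.14], [0.04, 2.09], [-2.66, 2.66]. Speed limits (rad/s): [2.57, 2.57, 3.14, 3.14, 3.14, 3.14, 3.14].

## Interface

Orientations are given as a unit quaternion [x, y, z, w].
In Python, from plant import r, eyes, nets gives the robot as it stands.
- The arm moves only by the shell command python3 -m pendant 'ROWS' [FORCE]. ROWS is JSON, a list of rows, each an object of numbers: "claw": the opening, from 0 (shut) to 1 (fully open); "dx", "dy", "dz": the shift along the world's x, y, z in mm; "twist": the turn about the world's z in rad. In form: [{"claw": .., "dx": .., "dy": .., "dz": .., "twist": ..}, ...]. A call has 1 to 8 rows; each row is the pose to reach, as a shift and turn from the pose commanded when the call began; what a row does not reach only later rows make up. A row lasts 1/10 s, in which the tool goes at most 50 mm and 8.59 degrees, less where a joint would pass 70% of its speed; a pose out of reach is approached as far as the arm can. A call with a gripper value outside its range is refused whole. The fingers move at their own pace and stop on an object; FORCE is the grip in N (left out, the last holds). Time passes only in rows, so rows that repeat a pose let the fingers close. It gives the time, the measured TCP pose, the force, the opening and the grip force at its end, in the units of the state.
- r.get_state(): the state, without advancing time (a new reading comes with each control period).
- eyes.snapshot(name): name is "scene" or "top" or "wrist"; returns (picture, depth): 420x560x3 uint8, blue, green, red; 420x560 float32, m along the optical axis (not along the pixel's ray), 0 where there is no reading.
- eyes.camera_info(name): a dict with "K" (3x3 intrinsics, pixels), "world_to_cam" (4x4, takes a point from world to camera coordinates); the wrist camera has in their place "T_tool_cam" (4x4, takes a point from camera to tool coordinates, whose origin is the TCP and whose axes are the flange's). Camera axes: x right, y down, z forward; pixel columns grow to the right and rows downward; lengths in m; the calibration is good to about 2 mm. A picture is of the moment at which its call begins: read the wrist's pose just before it. camera_info takes no time and is no camera call.
- r.finish_job(): hands the job in; it is judged then, once.
Trained networks look in the newest picture that a camera, given by its name, has taken for a name from the list of things; names that differ only in an ending like _2 or _b are one class to them, and where a whole thing is asked for, a point or a joint stands for the part that bears it (a point fixed in the world has none). Each returns a list of dicts, best first, with "confidence" (0 to 1); they miss things now and then, are a little off and sometimes report something else, mostly with a low value. They report only what shows in the picture. A call takes as long as a camera call.
- nets.spot_in(camera, query): "box" ([left, top, width, height] as shares, 0 to 1, of the picture: columns of its width, rows of its height, round what is visible of it).
- nets.place_of(camera, query): "position" ([column, row] as shares, 0 to 1, of the picture: columns of its width, rows of its height: a listed point, or the origin of a listed thing).
The state is a dict: "clock": time; "q": joint angles; "qd": joint speeds; "joint_torque": joint torques, N m; "tool_pos": TCP position; "eef_rot": TCP orientation; "contact_force": force on the tool from outside, world axes, zero at the start; "moment": the same for the moment, N m; "opening": opening from 0.0 (shut) to 1.0 (fully open); "finger_force": force on a finger pad.
Only numpy, scipy, OpenCV 4.12 (cv2) and the standard library are available. Lean on these libraries where they do the work, as an engineer would, in place of code of your own. Each camera call takes 0.05 s, during which the arm holds its last target. There are 200 camera calls.

## Task

Proof-test the steel hanger glued on the plywood panel: lay the pull gauge on the panel, hook its tail pin under both lips of the hanger and let go of it, and only then flip the gauge's folded stirrup handle up until it stands. Take the handle and draw the sprung slide out until its broad engraved line stands at the mouth of the gauge body (35 mm, 10 N), never pulling past the next thin line, and hold it there for two seconds. Then ease the slide gently all the way home without letting it snap, let go, and leave the gauge hooked on with its handle standing and the things around it undisturbed.

Things in the scene. Friction and masses are not known exactly. Their poses are not given: they have to be found in the camera images.
- fold_handle (a joint): Angle of the stirrup handle about its hinge: 0 folded flat over the box, toward the tail, 1.57 standing straight up against its stop (so pulling away from the tail does not fold it further). Light friction holds it anywhere.
- pull_slide (a joint): Draw of the sprung slide in m: 0 home, 0.035 with the broad line at the mouth of the box, thin lines every 5 mm, end stop at 0.055. The spring pulls it home with 3 N at 0 and 0.2 N more per mm: 10 N at 0.035.
- eraser: Eraser, 19 x 42 x 13 mm, loose bystander; origin at the centre of its underside.
- pencil: Orange pencil, 172 mm long, 8 mm thick, loose bystander; origin under its middle.
- masking_tape: Roll of masking tape, 107 mm across, 25 mm high, loose bystander; origin at the centre of its underside.
- mixing_cup: White plastic cup, 71 mm wide and high, loose bystander; origin at the centre of its underside.
- gauge: Pull gauge, loose, about 0.36 kg: a grey metal box 100 x 34 x 28 mm (x, y, z) lying flat, with a steel tail and cross pin at its +x end and a dark sprung slide head with a folded stirrup handle at its -x end. Origin on its underside, 25 mm from gauge_grip toward -x; z up. It reaches 66 mm to -x and 93 mm to +x of the origin; the folded handle lies over its top, up to 47 mm above the underside.
- gauge_grip (a point): Middle of the ribbed part of the gauge's box, clear of the handle, 14 mm above the underside (half-way up); axes as the gauge. Carry it here, gripped across the box's 34 mm width; the box reaches 30 mm to +x and 70 mm to -x of this point.
- tail_pin (a point): Centre of the gauge's tail cross pin: a steel rod 8 mm thick, 48 mm long along the gauge's y, on a tongue 10 mm wide, 64 mm from gauge_grip along the gauge's +x at the same height. Axes as the gauge.
- panel: Plywood panel with the hanger near its +x end, fixed to the table; 235 x 116 x 12 mm, from -120 to +115 mm in its x; origin at table level; z up. The hooked gauge lies along it, tail to +x, handle to -x; the slide is drawn to -x. To hook it, lay the gauge on the panel with its pin 17 mm (11 to 20) beyond hook_seat in +x, then draw it to -x until the pin is felt to stop.
- hook_seat (a point): Centre of the tail pin when hooked and drawn tight, 14 mm above the panel's top; axes as the panel. The hanger is two steel uprights 10 mm wide, centred 16 mm to either side (22 mm free between, for the tongue), from -10 to -4 mm in x, 26 mm high above the panel. On each a lip, 21 to 26 mm above the panel, overhangs to +5 mm in x: the pin goes in under the lips from +x.
- handle_grip (a point): Centre of the handle's crossbar sleeve: black, 12 mm thick, 32 mm long along the gauge's y, spinning freely on its bar between two arms (46 mm over all), 44 mm from the hinge. Hinge: 81 mm from gauge_grip to the gauge's -x (plus the slide's draw), 40 mm above its underside; ears round it 6 mm. Folded, the sleeve lies 12 mm (axis) over the box; pinch it fore and aft and swing it up.

How it is judged:
By the outcome, as a careful person would: the job done as asked, in the order asked, and still so for the second after the job is handed in, with the robot touching nothing.
It also fails if it takes over 64 s, if anything falls off the work surface, if the arm or the gripper's body presses on something with over 40 N, if the wrist force passes 120 N, or if a joint passes its speed limit or range.

## Working session

There is one attempt and no reset: what is moved stays moved. The work goes in short steps, Python scripts to look and compute and a shell command to move; the robot and the scene stay as the last step left them, time stands still between calls to the robot, and variables do not carry over. Pictures are saved under pics/ and viewed, at most 10 in all, crops included, and the job is handed in when it is done.

```bash
mkdir -p pics; cat > h.py <<'E'
import numpy as np, cv2
from plant import r, eyes, nets
from scipy.spatial.transform import Rotation as R
def cam(name):
    ci=eyes.camera_info(name); K=np.array(ci["K"])
    if "world_to_cam" in ci: T=np.linalg.inv(np.array(ci["world_to_cam"]))
    else:
        s=r.get_state(); W=np.eye(4); W[:3,:3]=R.from_quat(s["eef_rot"]).as_matrix(); W[:3,3]=s["tool_pos"]
        T=W@np.array(ci["T_tool_cam"])
    return K,T
def ray_z(K,T,px,z):
    "pixel -> world point on plane z"
    d=T[:3,:3]@(np.linalg.inv(K)@[px[0],px[1],1]); o=T[:3,3]
    return o+d*(z-o[2])/d[2]
def cloud(K,T,D):
    v,u=np.mgrid[:D.shape[0],:D.shape[1]]
    P=np.stack([(u-K[0,2])/K[0,0]*D,(v-K[1,2])/K[1,1]*D,D],-1)
    return P@T[:3,:3].T+T[:3,3]
E
python3 - <<'E'
from h import *
for c in ["top","scene"]:
    K,T=cam(c); im,D=eyes.snapshot(c); cv2.imwrite(f"pics/{c}0.png",im); np.save(f"pics/{c}0.npy",D)
    print(c,T[:3,3].round(3), T[:3,2].round(2))
    for q in ["gauge_grip","tail_pin","hook_seat","handle_grip","gauge","panel"]:
        for n in nets.place_of(c,q)[:2]:
            p=np.array(n["position"])*[560,420]; u,v=p.astype(int)
            print(q,round(n["confidence"],2),p.round(1), cloud(K,T,D)[min(v,419),min(u,559)].round(3))
print(r.get_state())
E
```

```text
top [ 0.213 -0.106  1.266] [ 0.22  0.01 -0.98]
gauge_grip 0.65 [318.7 177.1] [ 0.574 -0.223  0.029]
tail_pin 0.94 [322.6 153.6] [ 0.642 -0.237  0.016]
tail_pin 0.55 [173.4 158.4] [0.631 0.151 0.017]
hook_seat 0.72 [166.9 158. ] [0.635 0.172 0.007]
hook_seat 0.62 [317.7 178. ] [ 0.574 -0.221  0.029]
handle_grip 0.48 [316.6 186.2] [ 0.545 -0.216  0.048]
gauge 0.98 [314.3 185.5] [ 0.548 -0.211  0.045]
panel 0.69 [168.7 190.7] [0.547 0.162 0.011]
scene [ 0.    -1.056  0.55 ] [ 0.41  0.81 -0.42]
gauge_grip 0.73 [336.7 231.6] [ 0.569 -0.237  0.024]
gauge_grip 0.19 [270.8 215.3] [ 0.237 -0.527  0.273]
tail_pin 0.78 [356.9 230.5] [ 0.238 -0.752  0.349]
hook_seat 0.78 [293.  183.8] [ 0.25  -0.58   0.344]
handle_grip 0.45 [323.2 229.2] [ 0.28  -0.619  0.279]
gauge 0.95 [326.2 234.8] [ 0.284 -0.622  0.271]
panel 0.49 [272.3 195.9] [ 0.232 -0.549  0.318]
{'clock': 0.7, 'q': array([ 1.16082045,  0.68905021, -0.19458888,  1.5652955 ,  0.15732127,
        0.90250641, -0.2150906 ]), 'qd': array([ 0.00010565, -0.00194479, -0.00102387,  0.00020525, -0.00097827,
        0.00115774, -0.0012983 ]), 'joint_torque': array([ 1.12783016e-04, -5.27362525e+01, -1.26676921e+00, -1.53722245e+01,
       -5.19539905e-02, -5.95250567e-04,  3.44415184e-06]), 'tool_pos': array([ 0.26837051, -0.56448171,  0.23877474]), 'eef_rot': array([9.75479764e-01, 2.20089131e-01, 6.98587919e-06, 6.34720961e-05]), 'contact_force': array([-1.29114608, -0.91063678,  0.15771205]), 'moment': array([ 0.02149478, -0.00214257,  0.0078666 ]), 'finger_force': 0.0, 'opening': 1.0016384151924815}
```

View pics/top0.png

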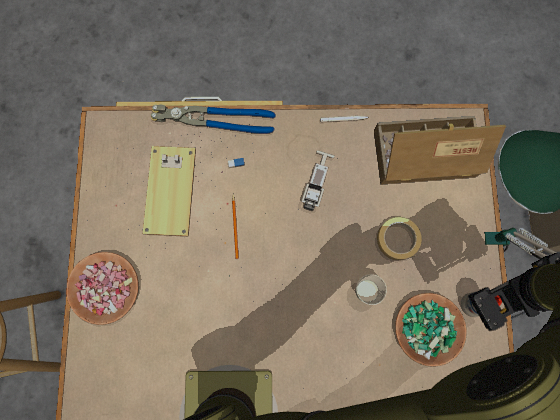

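View pics/scene0.png

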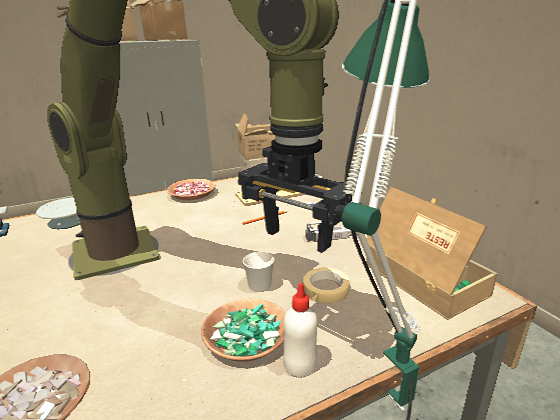

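```bash
python3 -m pendant '[{"dx":35,"dy":40,"dz":10,"twist":-0.1},{"dx":70,"dy":80,"dz":20,"twist":-0.2},{"dx":105,"dy":120,"dz":30,"twist":-0.3},{"dx":140,"dy":160,"dz":40,"twist":-0.4},{"dx":175,"dy":200,"dz":50,"twist":-0.5},{"dx":210,"dy":240,"dz":50,"twist":-0.6},{"dx":245,"dy":280,"dz":50,"twist":-0.66},{"dx":270,"dy":330,"dz":50,"twist":-0.66}]'
python3 -m pendant '[{"dx":0,"dy":0},{"dx":0,"dy":0}]'
python3 - <<'E'
from h import *
K,T=cam("wrist"); im,D=eyes.snapshot("wrist"); cv2.imwrite("pics/w1.png",im)
print(T.round(3)); print(r.get_state()["tool_pos"])
for q in ["gauge_grip","tail_pin","handle_grip","gauge"]:
    for n in nets.place_of("wrist",q)[:2]:
        p=np.array(n["position"])*[560,420]
        print(q,round(n["confidence"],2),p.round(1),ray_z(K,T,p,{"gauge":0,"handle_grip":0.04}.get(q,.014)).round(4))
np.save("pics/w1.npy",cloud(K,T,D))
# panel from top
K,T=cam("top"); im=cv2.imread("pics/top0.png"); 
h=cv2.cvtColor(im,cv2.COLOR_BGR2HSV); m=((h[...,0]>22)&(h[...,0]<35)&(h[...,1]>60)&(h[...,2]>120)).astype(np.uint8); m[:,:130]=0;m[:,215:]=0;m[:135]=0;m[245:]=0
c=max(cv2.findContours(m,0,2)[0],key=cv2.contourArea).reshape(-1,2)
P=np.array([ray_z(K,T,p,.012)[:2] for p in c]).astype(np.float32)
print(cv2.minAreaRect(P*1000))
E
```

```text
[[ 0.429 -0.872 -0.237  0.33 ]
 [-0.903 -0.414 -0.113 -0.536]
 [ 0.     0.262 -0.965  0.386]
 [ 0.     0.     0.     1.   ]]
[ 0.26839355 -0.56445992  0.23875608]
handle_grip 0.44 [117.   88.9] [ 0.294  -0.3575  0.04  ]
((548.1098022460938, 159.701904296875), (113.98369598388672, 233.15818786621094), 86.99960327148438)validation failed for argument at $[0]...
validation failed for argument at $[0]...
```

View pics/w1.png

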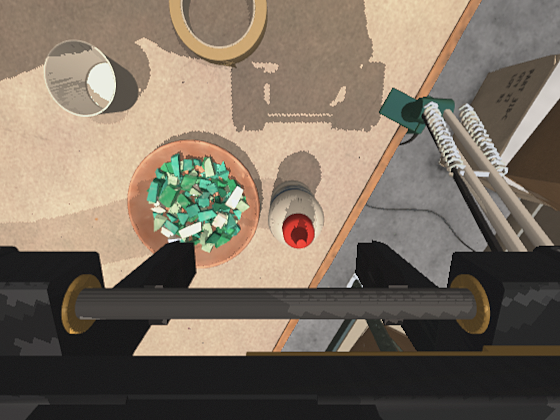

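```bash
python3 -m pendant '[{"claw":1,"dx":35,"dy":40,"dz":10,"twist":-0.1},{"claw":1,"dx":70,"dy":80,"dz":20,"twist":-0.2},{"claw":1,"dx":105,"dy":120,"dz":30,"twist":-0.3},{"claw":1,"dx":140,"dy":160,"dz":40,"twist":-0.4},{"claw":1,"dx":175,"dy":200,"dz":50,"twist":-0.5},{"claw":1,"dx":210,"dy":240,"dz":50,"twist":-0.6},{"claw":1,"dx":245,"dy":280,"dz":50,"twist":-0.66},{"claw":1,"dx":270,"dy":330,"dz":50,"twist":-0.66}]'
python3 -m pendant '[{"claw":1,"dx":0,"dy":0,"dz":0,"twist":0},{"claw":1,"dx":0,"dy":0,"dz":0,"twist":0}]'
cat > look.py <<'E'
from h import *
import sys
K,T=cam("wrist"); s=r.get_state(); im,D=eyes.snapshot("wrist"); cv2.imwrite(f"pics/{sys.argv[1]}.png",im)
C=cloud(K,T,D); np.save(f"pics/{sys.argv[1]}.npy",C)
t=R.from_quat(s["eef_rot"]).as_matrix(); print(s["clock"],s["tool_pos"].round(4),"tool x yaw",np.arctan2(t[1,0],t[0,0]).round(4))
for a in sys.argv[2:]:
    q,z=a.split(":"); z=float(z)
    for n in nets.place_of("wrist",q)[:2]:
        p=np.array(n["position"])*[560,420]
        print(q,round(n["confidence"],2),p.round(1),ray_z(K,T,p,z).round(4))
E
python3 look.py w2 gauge_grip:.014 tail_pin:.014 handle_grip:.04 gauge:0
```

```text
clock: 1.75
tool_pos: [0.5239, -0.2602, 0.289]
eef_rot: [0.994, -0.109, 0.001, 0.0]
contact_force: [1.6, -0.5, 0.9]
opening: 0.999
finger_force: 0.0
clock: 1.95
tool_pos: [0.5228, -0.2599, 0.2885]
eef_rot: [0.994, -0.106, -0.0, -0.0]
contact_force: [-0.3, -0.5, 0.0]
opening: 0.996
finger_force: 0.0
1.95 [ 0.5228 -0.2599  0.2885] tool x yaw -0.2122
gauge_grip 0.88 [244.7 140.3] [ 0.5847 -0.2289  0.014 ]
tail_pin 0.67 [243.8  94.1] [ 0.6445 -0.2423  0.014 ]
tail_pin 0.46 [238.6 168.6] [ 0.5476 -0.2107  0.014 ]
handle_grip 0.6 [234.8 171.8] [ 0.547  -0.2084  0.04  ]
gauge 0.68 [238.4 158. ] [ 0.5616 -0.2121  0.    ]
```

View pics/w2.png

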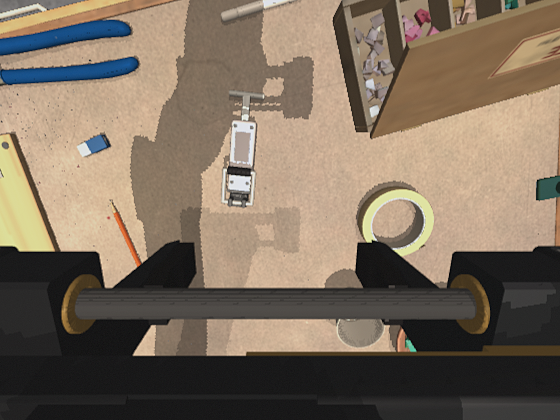

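```bash
cat > gz.py <<'E'
import sys; from h import *
# gauge pose fit: box top pixels
C=np.load(f"pics/{sys.argv[1]}.npy"); cx,cy,R0,zb=map(float,sys.argv[2:6])
d=np.hypot(C[...,0]-cx,C[...,1]-cy)
for lo,hi in [(.008,.022),(.024,.034),(.036,.056)]:
    m=(d<R0)&(C[...,2]>zb+lo)&(C[...,2]<zb+hi)
    P=C[m]
    if len(P)<20: print(lo,len(P)); continue
    r_=cv2.minAreaRect((P[:,:2]*1000).astype(np.float32)); 
    w=np.linalg.eigh(np.cov(P[:,:2].T)); a=w[1][:,1]; a=a*np.sign(a[0])
    print(lo,len(P),"z",np.median(P[:,2]).round(4),"rect",np.round(r_[0],1),np.round(r_[1],1),round(r_[2],1),"pca yaw",np.arctan2(a[1],a[0]).round(3),"mean",P.mean(0).round(4))
E
python3 gz.py w2 0.58 -0.225 0.1 0
```

```text
0.008 440 z 0.0185 rect [ 574.8 -223.9] [ 47.8 153.1] 72.0 pca yaw -0.144 mean [ 0.6291 -0.2431  0.0182]
0.024 1673 z 0.0292 rect [ 554.2 -216.9] [ 34.  120.5] 71.7 pca yaw -0.322 mean [ 0.5636 -0.2203  0.0291]
0.036 668 z 0.0447 rect [ 526.9 -208. ] [46. 56.] 72.0 pca yaw -0.323 mean [ 0.5297 -0.209   0.045 ]
```

```bash
python3 -m pendant '[{"claw":1,"dx":20,"dy":11,"dz":-30,"twist":-0.05},{"claw":1,"dx":40,"dy":22,"dz":-60,"twist":-0.1},{"claw":1,"dx":60.5,"dy":33,"dz":-100,"twist":-0.1},{"claw":1,"dx":60.5,"dy":33,"dz":-140,"twist":-0.1},{"claw":1,"dx":60.5,"dy":33,"dz":-180,"twist":-0.1},{"claw":1,"dx":60.5,"dy":33,"dz":-210,"twist":-0.1},{"claw":1,"dx":60.5,"dy":33,"dz":-235,"twist":-0.1},{"claw":1,"dx":60.5,"dy":33,"dz":-250,"twist":-0.1}]'
python3 -m pendant '[{"claw":0.8,"dx":0,"dy":0,"dz":-10,"twist":0},{"claw":0.7,"dx":0,"dy":0,"dz":-20,"twist":0},{"claw":0.7,"dx":0,"dy":0,"dz":-30,"twist":0},{"claw":0.7,"dx":0,"dy":0,"dz":-34,"twist":0},{"claw":0.7,"dx":0,"dy":0,"dz":-34,"twist":0}]'
```

```text
clock: 3.0
tool_pos: [0.5809, -0.2295, 0.0364]
eef_rot: [0.987, -0.158, -0.001, -0.0]
contact_force: [0.5, -0.3, -0.5]
opening: 0.998
finger_force: 0.0
clock: 3.5
tool_pos: [0.5823, -0.2286, 0.0044]
eef_rot: [0.988, -0.157, -0.0, -0.0]
contact_force: [1.2, 0.1, -0.4]
opening: 0.701
finger_force: 0.0
```

```bash
python3 -m pendant '[{"claw":0.3,"dx":0,"dy":0,"dz":0,"twist":0},{"claw":0.3,"dx":0,"dy":0,"dz":0,"twist":0},{"claw":0.3,"dx":0,"dy":0,"dz":0,"twist":0},{"claw":0.3,"dx":0,"dy":0,"dz":0,"twist":0},{"claw":0.3,"dx":0,"dy":0,"dz":0,"twist":0}]' 40
python3 -m pendant '[{"claw":0.3,"dx":0,"dy":0,"dz":5,"twist":0},{"claw":0.3,"dx":0,"dy":0,"dz":20,"twist":0},{"claw":0.3,"dx":0,"dy":0,"dz":40,"twist":0},{"claw":0.3,"dx":0,"dy":0,"dz":70,"twist":0},{"claw":0.3,"dx":0,"dy":0,"dz":100,"twist":0},{"claw":0.3,"dx":0,"dy":0,"dz":130,"twist":0},{"claw":0.3,"dx":0,"dy":0,"dz":150,"twist":0},{"claw":0.3,"dx":0,"dy":0,"dz":150,"twist":0}]'
python3 look.py w3; python3 gz.py w3 0.58 -0.225 0.1 0.15
```

```text
clock: 4.0
tool_pos: [0.5831, -0.2281, 0.005]
eef_rot: [0.988, -0.157, 0.001, -0.0]
contact_force: [-0.0, 1.3, 2.3]
opening: 0.379
finger_force: 39.9
clock: 4.8
tool_pos: [0.584, -0.2298, 0.1582]
eef_rot: [0.987, -0.158, 0.003, 0.001]
contact_force: [1.0, -1.2, -4.6]
opening: 0.381
finger_force: 39.9
4.8 [ 0.584  -0.2298  0.1582] tool x yaw -0.3169
0.008 1538 z 0.1706 rect [ 620.  -241.9] [61.1 57.7] 71.7 pca yaw -0.364 mean [ 0.6226 -0.243   0.1689]
0.024 7847 z 0.1822 rect [ 594.1 -233.3] [ 63.3 107.9] 75.4 pca yaw -0.337 mean [ 0.5856 -0.2303  0.1818]
0.036 2035 z 0.1985 rect [ 585. -230.] [66.3 21.8] 71.7 pca yaw 1.251 mean [ 0.5914 -0.2323  0.1975]
```

```bash
python3 - <<'E'
from h import *
C=np.load("pics/w3.npy"); s=r.get_state(); t=R.from_quat(s["eef_rot"]).as_matrix()
L=(C-s["tool_pos"])@t
m=(L[...,0]>.045)&(L[...,0]<.085)&(abs(L[...,1])<.04)&(C[...,2]>.155)&(C[...,2]<.18)
P=L[m]; b=P[P[:,0]>.058]; print(len(P),len(b),"x pct",np.percentile(b[:,0],[1,5,50,95,99]).round(4),"y",np.percentile(b[:,1],[1,99]).round(4),"z",np.percentile(b[:,2],[5,50,95]).round(4))
E
python3 -m pendant '[{"claw":0.3,"dx":-7,"dy":30,"dz":20,"twist":0.05},{"claw":0.3,"dx":-14,"dy":70,"dz":40,"twist":0.1},{"claw":0.3,"dx":-21,"dy":115,"dz":60,"twist":0.15},{"claw":0.3,"dx":-30,"dy":160,"dz":80,"twist":0.2},{"claw":0.3,"dx":-38,"dy":205,"dz":80,"twist":0.265},{"claw":0.3,"dx":-45,"dy":250,"dz":80,"twist":0.265},{"claw":0.3,"dx":-53,"dy":290,"dz":80,"twist":0.265},{"claw":0.3,"dx":-60,"dy":315,"dz":80,"twist":0.265}]'
python3 -m pendant '[{"claw":0.3,"dx":0,"dy":0,"dz":0,"twist":0},{"claw":0.3,"dx":0,"dy":0,"dz":0,"twist":0},{"claw":0.3,"dx":0,"dy":0,"dz":0,"twist":0}]'
python3 look.py w4 hook_seat:.026 panel:0 tail_pin:.24
```

```text
2579 1982 x pct [0.0582 0.06   0.0639 0.0678 0.0682] y [-0.0221  0.0244] z [-0.0174 -0.0161 -0.0138]
clock: 5.65
tool_pos: [0.5204, 0.0903, 0.2331]
eef_rot: [1.0, -0.023, -0.002, -0.001]
contact_force: [0.6, 0.6, -3.5]
opening: 0.382
finger_force: 39.9
clock: 5.95
tool_pos: [0.5221, 0.0846, 0.2338]
eef_rot: [1.0, -0.027, -0.001, 0.001]
contact_force: [0.2, -1.2, -4.2]
opening: 0.382
finger_force: 39.9
5.95 [0.5221 0.0846 0.2338] tool x yaw -0.0534
hook_seat 0.93 [208.  94.] [0.6336 0.1554 0.026 ]
panel 0.8 [214.1 164.7] [0.5502 0.1627 0.    ]
tail_pin 0.91 [278.8 144. ] [0.5833 0.0795 0.24  ]
```

View pics/w4.png

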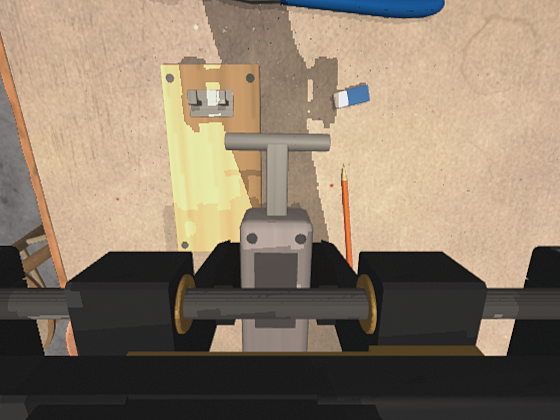

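```bash
python3 - <<'E'
from h import *
C=np.load("pics/w4.npy"); d=np.hypot(C[...,0]-.635,C[...,1]-.157)
m=(d<.05)&(C[...,2]>.028)&(C[...,2]<.05); P=C[m]; print(len(P),P[:,2].min(),np.median(P[:,2]))
rc=cv2.minAreaRect((P[:,:2]*1000).astype(np.float32)); print("lips",rc)
im=cv2.imread("pics/w4.png"); h=cv2.cvtColor(im,cv2.COLOR_BGR2HSV)
# panel top
m=(C[...,2]>.006)&(C[...,2]<.02)&(C[...,1]>.085)&(C[...,1]<.24)&(C[...,0]>.42)&(C[...,0]<.7); m=cv2.morphologyEx(m.astype(np.uint8),cv2.MORPH_OPEN,np.ones((3,3)))>0
P=C[m]; print("panel z",np.median(P[:,2])); 
rows=[]
for x in np.arange(.54,.66,.01):
    q=P[abs(P[:,0]-x)<.003]; rows.append((x,q[:,1].max(),q[:,1].min()))
rows=np.array(rows); print("left edge fit yaw",np.polyfit(rows[:,0],rows[:,1],1),"right",np.polyfit(rows[:,0],rows[:,2],1)); print("xmax",np.percentile(P[:,0],99.5)); print(rows.round(4))
E
```

```text
310 0.028198655749737123 0.03880440955335396
lips ((629.8953247070312, 154.8960723876953), (42.02015686035156, 15.113737106323242), 86.98918914794922)
panel z 0.013186115994204273
left edge fit yaw [-0.05011552  0.24430124] right [-0.11340132  0.17091049]
xmax 0.6677561604079023
[[0.54   0.2174 0.1016]
 [0.55   0.2169 0.1018]
 [0.56   0.2161 0.101 ]
 [0.57   0.2157 0.1082]
 [0.58   0.215  0.1452]
 [0.59   0.2145 0.0991]
 [0.6    0.2143 0.0984]
 [0.61   0.2136 0.0978]
 [0.62   0.2137 0.0975]
 [0.63   0.2132 0.0975]
 [0.64   0.2117 0.0969]
 [0.65   0.2117 0.0962]]
```

```bash
python3 -m pendant '[{"claw":0.3,"dx":20,"dy":25,"dz":-15,"twist":0},{"claw":0.3,"dx":45,"dy":50,"dz":-40,"twist":0},{"claw":0.3,"dx":64,"dy":74,"dz":-75,"twist":0},{"claw":0.3,"dx":64,"dy":74,"dz":-110,"twist":0},{"claw":0.3,"dx":64,"dy":74,"dz":-135,"twist":0},{"claw":0.3,"dx":64,"dy":74,"dz":-150,"twist":0},{"claw":0.3,"dx":64,"dy":74,"dz":-155,"twist":0},{"claw":0.3,"dx":64,"dy":74,"dz":-155,"twist":0}]'
python3 look.py w5 hook_seat:.026 tail_pin:.084
cat > rel.py <<'E'
from h import *
import sys
C=np.load(f"pics/{sys.argv[1]}.npy"); s=r.get_state(); t=R.from_quat(s["eef_rot"]).as_matrix(); L=(C-s["tool_pos"])@t
m=(L[...,0]>.058)&(L[...,0]<.075)&(abs(L[...,1])<.035)&(L[...,2]<-.004)&(L[...,2]>-.03); P=C[m]
rc=cv2.minAreaRect((P[:,:2]*1000).astype(np.float32)); print("pin",len(P),rc,np.median(P[:,2]))
d=np.hypot(C[...,0]-.632,C[...,1]-.155); m=(d<.05)&(C[...,2]>.028)&(C[...,2]<.045); P=C[m]; print("lips",len(P),cv2.minAreaRect((P[:,:2]*1000).astype(np.float32)))
E
python3 rel.py w5
```

```text
clock: 6.95
tool_pos: [0.5867, 0.16, 0.0797]
eef_rot: [1.0, -0.026, 0.0, 0.0]
contact_force: [0.2, -0.4, -3.9]
opening: 0.385
finger_force: 39.9
6.95 [0.5867 0.16   0.0797] tool x yaw -0.0519
hook_seat 0.69 [275.2 163.3] [0.6324 0.1576 0.026 ]
hook_seat 0.38 [493.6 159. ] [0.6275 0.0075 0.026 ]
tail_pin 0.65 [276.3 265.5] [0.5838 0.1595 0.084 ]
tail_pin 0.62 [278.1 144.6] [0.6476 0.1554 0.084 ]
pin 1863 ((649.3457641601562, 155.8109893798828), (47.98131561279297, 7.942465305328369), 86.30557250976562) 0.09345959669473772
lips 732 ((629.8870849609375, 155.24273681640625), (42.041194915771484, 14.500347137451172), 87.04185485839844)
```

View pics/w5.png

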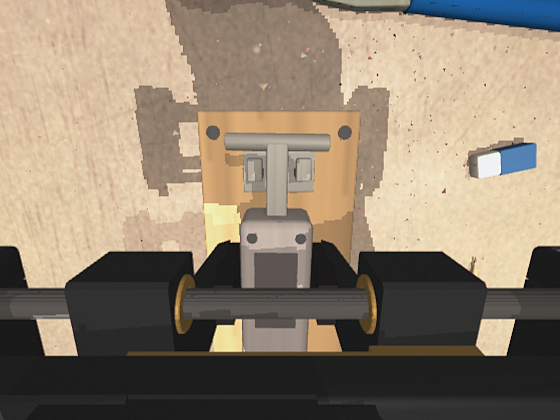

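```bash
python3 -m pendant '[{"claw":0.3,"dx":0,"dy":-1.5,"dz":-15,"twist":0},{"claw":0.3,"dx":0,"dy":-1.5,"dz":-30,"twist":0},{"claw":0.3,"dx":0,"dy":-1.5,"dz":-45,"twist":0},{"claw":0.3,"dx":0,"dy":-1.5,"dz":-54,"twist":0},{"claw":0.3,"dx":0,"dy":-1.5,"dz":-58,"twist":0},{"claw":0.3,"dx":0,"dy":-1.5,"dz":-60,"twist":0},{"claw":0.3,"dx":0,"dy":-1.5,"dz":-60,"twist":0}]'
python3 -m pendant '[{"claw":0.3,"dx":0,"dy":0,"dz":-1,"twist":0},{"claw":0.3,"dx":0,"dy":0,"dz":-2,"twist":0},{"claw":0.3,"dx":0,"dy":0,"dz":-2,"twist":0}]'
```

```text
clock: 7.8
tool_pos: [0.5866, 0.1589, 0.0195]
eef_rot: [1.0, -0.026, 0.0, 0.0]
contact_force: [0.1, 0.0, -4.6]
opening: 0.384
finger_force: 39.9
clock: 8.1
tool_pos: [0.5866, 0.159, 0.0178]
eef_rot: [1.0, -0.026, 0.0, -0.0]
contact_force: [-0.1, -1.5, -5.1]
opening: 0.385
finger_force: 39.9
```

```bash
python3 -m pendant '[{"claw":0.3,"dx":0,"dy":0,"dz":-1,"twist":0},{"claw":0.3,"dx":0,"dy":0,"dz":-1,"twist":0}]'; python3 -m pendant '[{"claw":0.3,"dx":0,"dy":0,"dz":-1,"twist":0},{"claw":0.3,"dx":0,"dy":0,"dz":-1,"twist":0}]'
```

```text
clock: 8.3
tool_pos: [0.5867, 0.1589, 0.017]
eef_rot: [1.0, -0.026, 0.0, -0.0]
contact_force: [-0.3, 0.9, 0.4]
opening: 0.385
finger_force: 39.9
clock: 8.5
tool_pos: [0.5867, 0.1589, 0.017]
eef_rot: [1.0, -0.026, 0.0, -0.0]
contact_force: [-2.0, -0.8, 7.7]
opening: 0.385
finger_force: 39.9
```

```bash
python3 -m pendant '[{"claw":0.3,"dx":-3,"dy":0.2,"dz":1,"twist":0},{"claw":0.3,"dx":-7,"dy":0.4,"dz":1,"twist":0},{"claw":0.3,"dx":-10,"dy":0.5,"dz":1,"twist":0},{"claw":0.3,"dx":-13,"dy":0.7,"dz":1,"twist":0},{"claw":0.3,"dx":-14.5,"dy":0.8,"dz":1,"twist":0},{"claw":0.3,"dx":-15.5,"dy":0.8,"dz":1,"twist":0},{"claw":0.3,"dx":-15.5,"dy":0.8,"dz":1,"twist":0}]'; python3 -m pendant '[{"claw":0.3,"dx":-1,"dy":0,"dz":0,"twist":0},{"claw":0.3,"dx":-2,"dy":0.1,"dz":0,"twist":0},{"claw":0.3,"dx":-2,"dy":0.1,"dz":0,"twist":0}]'
```

```text
clock: 9.2
tool_pos: [0.5718, 0.1599, 0.017]
eef_rot: [1.0, -0.026, 0.001, -0.0]
contact_force: [3.8, -0.2, 4.6]
opening: 0.386
finger_force: 39.9
clock: 9.5
tool_pos: [0.5698, 0.1599, 0.017]
eef_rot: [1.0, -0.026, 0.001, -0.0]
contact_force: [4.4, -1.0, 5.9]
opening: 0.382
finger_force: 39.9
```

```bash
python3 -m pendant '[{"claw":0.3,"dx":-1,"dy":0,"dz":0.5,"twist":0},{"claw":0.3,"dx":-1,"dy":0,"dz":0.5,"twist":0}]'; python3 -m pendant '[{"claw":0.3,"dx":-1,"dy":0.1,"dz":0,"twist":0},{"claw":0.3,"dx":-1,"dy":0.1,"dz":0,"twist":0}]'
```

```text
clock: 9.7
tool_pos: [0.5695, 0.1598, 0.017]
eef_rot: [1.0, -0.026, 0.002, -0.0]
contact_force: [6.7, -0.9, -0.4]
opening: 0.382
finger_force: 39.9
clock: 9.9
tool_pos: [0.5695, 0.1598, 0.017]
eef_rot: [1.0, -0.026, 0.003, -0.0]
contact_force: [8.9, -0.6, -1.4]
opening: 0.378
finger_force: 39.9
```

```bash
python3 -m pendant '[{"claw":0.38,"dx":1.5,"dy":0,"dz":0,"twist":0},{"claw":0.5,"dx":1.5,"dy":0,"dz":0,"twist":0},{"claw":0.6,"dx":1.5,"dy":0,"dz":0,"twist":0},{"claw":0.7,"dx":1.5,"dy":0,"dz":0,"twist":0},{"claw":0.7,"dx":1.5,"dy":0,"dz":10,"twist":0},{"claw":0.7,"dx":1.5,"dy":0,"dz":40,"twist":0},{"claw":0.7,"dx":1.5,"dy":0,"dz":80,"twist":0},{"claw":0.7,"dx":1.5,"dy":0,"dz":120,"twist":0}]' ; python3 -c "
from h import *
print(r.get_state()['q'].round(3))"
```

```text
clock: 10.7
tool_pos: [0.5674, 0.1597, 0.1385]
eef_rot: [1.0, -0.025, -0.001, 0.0]
contact_force: [0.3, 0.1, 0.7]
opening: 0.698
finger_force: 0.0
[-0.364  0.775  0.02   1.769 -0.025  0.599 -1.951]
```

```bash
python3 -m pendant '[{"claw":0.36,"dx":-5,"dy":0,"dz":5,"twist":0.14},{"claw":0.36,"dx":-10,"dy":1,"dz":10,"twist":0.28},{"claw":0.36,"dx":-15,"dy":1,"dz":10,"twist":0.42},{"claw":0.36,"dx":-20,"dy":1,"dz":10,"twist":0.56},{"claw":0.36,"dx":-25,"dy":1,"dz":10,"twist":0.7},{"claw":0.36,"dx":-30,"dy":2,"dz":10,"twist":0.84},{"claw":0.36,"dx":-35,"dy":2,"dz":10,"twist":0.98},{"claw":0.36,"dx":-35,"dy":2,"dz":10,"twist":1.12}]' ; python3 -m pendant '[{"claw":0.36,"dx":0,"dy":0,"dz":0,"twist":0.15},{"claw":0.36,"dx":0,"dy":0,"dz":0,"twist":0.3},{"claw":0.36,"dx":0,"dy":0,"dz":0,"twist":0.45},{"claw":0.36,"dx":0,"dy":0,"dz":0,"twist":0.45},{"claw":0.36,"dx":0,"dy":0,"dz":0,"twist":0.45}]'; python3 look.py w6 handle_grip:.053 gauge_grip:.04
```

```text
clock: 11.5
tool_pos: [0.5322, 0.1616, 0.1476]
eef_rot: [0.859, 0.512, -0.001, 0.0]
contact_force: [0.1, -0.1, -0.5]
opening: 0.361
finger_force: 0.0
clock: 12.0
tool_pos: [0.5332, 0.1616, 0.1474]
eef_rot: [0.727, 0.687, -0.0, 0.0]
contact_force: [-0.2, 0.2, 0.5]
opening: 0.361
finger_force: 0.0
12.0 [0.5332 0.1616 0.1474] tool x yaw 1.5151
handle_grip 0.95 [269.  210.6] [0.5282 0.1618 0.053 ]
gauge_grip 0.95 [313.2 203.9] [0.5681 0.1622 0.04  ]
```

View pics/w6.png

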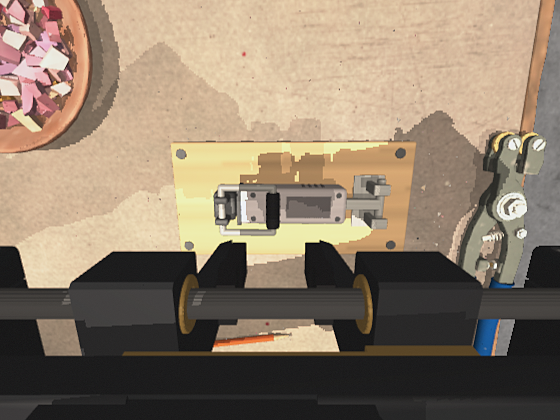

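```bash
cat > sl.py <<'E'
from h import *
import sys
C=np.load(f"pics/{sys.argv[1]}.npy"); im=cv2.imread(f"pics/{sys.argv[1]}.png"); x0,x1,zl,zh=map(float,sys.argv[2:6])
m=(C[...,2]>zl)&(C[...,2]<zh)&(C[...,0]>x0)&(C[...,0]<x1)&(abs(C[...,1]-.162)<.035)
P=C[m]; print("all",len(P),cv2.minAreaRect((P[:,:2]*1000).astype(np.float32)),np.percentile(P[:,2],[50,98]).round(4))
m&=im.max(-1)<60; m=cv2.morphologyEx(m.astype(np.uint8),cv2.MORPH_OPEN,np.ones((3,3)))>0
P=C[m]
if len(P): print("dark",len(P),cv2.minAreaRect((P[:,:2]*1000).astype(np.float32)),np.percentile(P[:,2],[50,98]).round(4),P.mean(0).round(4))
E
python3 sl.py w6 .46 .56 .046 .07; python3 sl.py w6 .515 .55 .046 .07; python3 sl.py w6 .50 .61 .036 .045
```

```text
all 1682 ((509.9624938964844, 163.83087158203125), (45.865421295166016, 55.66639709472656), 86.6642074584961) [0.0563 0.06  ]
dark 484 ((513.4678955078125, 163.29067993164062), (30.75932502746582, 47.07542419433594), 88.30777740478516) [0.0584 0.0603] [0.5279 0.1637 0.0577]
all 814 ((526.667236328125, 162.9826202392578), (46.31092071533203, 23.107257843017578), 89.7868881225586) [0.0569 0.0602]
dark 445 ((531.2604370117188, 162.72975158691406), (30.959819793701172, 11.163384437561035), 86.3613510131836) [0.0585 0.0603] [0.531  0.1632 0.0582]
all 3272 ((548.9944458007812, 161.31838989257812), (34.569637298583984, 99.12869262695312), 86.7695083618164) [0.0413 0.0429]
```

```bash
python3 -m pendant '[{"claw":0.36,"dx":-2,"dy":1,"dz":-25,"twist":0},{"claw":0.36,"dx":-2,"dy":1,"dz":-50,"twist":0},{"claw":0.36,"dx":-2,"dy":1,"dz":-75,"twist":0},{"claw":0.36,"dx":-2,"dy":1,"dz":-90,"twist":0},{"claw":0.36,"dx":-2,"dy":1,"dz":-98,"twist":0},{"claw":0.36,"dx":-2,"dy":1,"dz":-103,"twist":0},{"claw":0.36,"dx":-2,"dy":1,"dz":-103,"twist":0}]'
```

```text
clock: 12.85
tool_pos: [0.5314, 0.163, 0.044]
eef_rot: [0.725, 0.688, -0.0, 0.0]
contact_force: [0.4, 0.2, -0.5]
opening: 0.358
finger_force: 0.0
```

```bash
python3 -m pendant '[{"claw":0.2,"dx":0,"dy":0,"dz":0,"twist":0},{"claw":0.1,"dx":0,"dy":0,"dz":0,"twist":0},{"claw":0.05,"dx":0,"dy":0,"dz":0,"twist":0},{"claw":0.05,"dx":0,"dy":0,"dz":0,"twist":0}]' 15
```

```text
clock: 13.25
tool_pos: [0.5316, 0.1629, 0.0445]
eef_rot: [0.725, 0.688, 0.0, 0.0]
contact_force: [-0.6, 0.3, 1.0]
opening: 0.127
finger_force: 15.0
```

```bash
python3 -m pendant '[{"claw":0.05,"dx":-0.2,"dy":0,"dz":4.4,"twist":0},{"claw":0.05,"dx":-0.9,"dy":0,"dz":8.7,"twist":0},{"claw":0.05,"dx":-2,"dy":0.1,"dz":13,"twist":0},{"claw":0.05,"dx":-3.5,"dy":0.2,"dz":17.1,"twist":0},{"claw":0.05,"dx":-5.4,"dy":0.3,"dz":21.1,"twist":0},{"claw":0.05,"dx":-7.7,"dy":0.4,"dz":24.8,"twist":0},{"claw":0.05,"dx":-10.3,"dy":0.5,"dz":28.3,"twist":0},{"claw":0.05,"dx":-13.3,"dy":0.7,"dz":31.6,"twist":0}]'
```

```text
clock: 14.05
tool_pos: [0.5182, 0.1637, 0.0761]
eef_rot: [0.725, 0.688, 0.0, 0.0]
contact_force: [1.9, -0.6, 0.2]
opening: 0.127
finger_force: 15.0
```

```bash
python3 -m pendant '[{"claw":0.05,"dx":-3.3,"dy":0.2,"dz":2.9,"twist":0},{"claw":0.05,"dx":-6.9,"dy":0.4,"dz":5.4,"twist":0},{"claw":0.05,"dx":-10.7,"dy":0.6,"dz":7.6,"twist":0},{"claw":0.05,"dx":-14.7,"dy":0.8,"dz":9.4,"twist":0},{"claw":0.05,"dx":-18.9,"dy":1.0,"dz":10.8,"twist":0},{"claw":0.05,"dx":-23.2,"dy":1.2,"dz":11.8,"twist":0},{"claw":0.05,"dx":-27.5,"dy":1.4,"dz":12.3,"twist":0},{"claw":0.05,"dx":-27.5,"dy":1.4,"dz":12.3,"twist":0}]'; python3 -m pendant '[{"claw":0.05,"dx":-1.5,"dy":0.1,"dz":0.1,"twist":0},{"claw":0.05,"dx":-1.5,"dy":0.1,"dz":0.1,"twist":0}]'
```

```text
clock: 14.85
tool_pos: [0.4896, 0.1653, 0.0884]
eef_rot: [0.725, 0.689, -0.0, -0.0]
contact_force: [0.5, 0.4, 7.1]
opening: 0.131
finger_force: 15.0
clock: 15.05
tool_pos: [0.4884, 0.1654, 0.0884]
eef_rot: [0.725, 0.689, -0.0, -0.0]
contact_force: [0.2, 0.4, 6.7]
opening: 0.129
finger_force: 15.0
```

```bash
python3 -m pendant '[{"claw":0.05,"dx":0,"dy":0,"dz":0.7,"twist":0},{"claw":0.05,"dx":0,"dy":0,"dz":0.7,"twist":0}]'; python3 -m pendant '[{"claw":0.05,"dx":-1,"dy":0.1,"dz":0,"twist":0},{"claw":0.05,"dx":-1,"dy":0.1,"dz":0,"twist":0}]';python3 look.py w7; python3 sl.py w7 .46 .52 .07 .12
```

```text
clock: 15.25
tool_pos: [0.4881, 0.1651, 0.0886]
eef_rot: [0.725, 0.689, -0.001, -0.0]
contact_force: [-0.2, 1.0, 2.5]
opening: 0.132
finger_force: 15.0
clock: 15.45
tool_pos: [0.4875, 0.1651, 0.0886]
eef_rot: [0.725, 0.689, -0.0, -0.0]
contact_force: [-0.8, 0.7, 0.3]
opening: 0.13
finger_force: 15.0
15.45 [0.4875 0.1651 0.0886] tool x yaw 1.5191
all 3093 ((491.2776184082031, 171.014404296875), (34.59748458862305, 33.50401306152344), 30.523313522338867) [0.1028 0.1189]
dark 2657 ((491.3327331542969, 170.63629150390625), (33.85325622558594, 33.116180419921875), 29.30447769165039) [0.1033 0.1188] [0.4883 0.1715 0.1054]
```

View pics/w7.png

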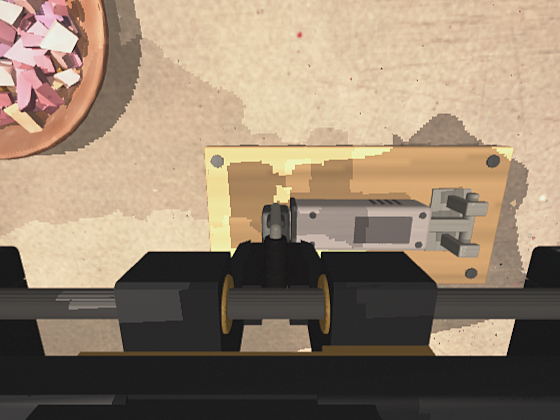

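```bash
python3 -m pendant '[{"claw":0.05,"dx":0,"dy":0,"dz":0,"twist":0},{"claw":0.05,"dx":-0.5,"dy":0,"dz":0,"twist":0},{"claw":0.05,"dx":-0.5,"dy":0,"dz":0,"twist":0}]' 40; for i in 1 2 3; do python3 -m pendant '[{"claw":0.05,"dx":-0.5,"dy":0,"dz":0,"twist":0},{"claw":0.05,"dx":-0.5,"dy":0,"dz":0,"twist":0}]' | egrep 'pos|force'; done
```

```text
clock: 15.8
tool_pos: [0.4875, 0.1651, 0.0886]
eef_rot: [0.725, 0.688, -0.0, -0.0]
contact_force: [-0.2, -0.1, -0.7]
opening: 0.118
finger_force: 40.0
tool_pos: [0.4873, 0.1651, 0.0887]
contact_force: [1.5, 1.0, -2.3]
finger_force: 40.0
tool_pos: [0.4867, 0.165, 0.0887]
contact_force: [1.9, 0.4, -1.6]
finger_force: 40.0
tool_pos: [0.4865, 0.1651, 0.0887]
contact_force: [1.8, -0.7, -4.0]
finger_force: 40.0
```

```bash
python3 -m pendant '[{"claw":0.05,"dx":-1,"dy":0.05,"dz":-0.4,"twist":0},{"claw":0.05,"dx":-2,"dy":0.1,"dz":-0.4,"twist":0},{"claw":0.05,"dx":-3,"dy":0.15,"dz":-0.4,"twist":0},{"claw":0.05,"dx":-3,"dy":0.15,"dz":-0.4,"twist":0}]'; python3 -m pendant '[{"claw":0.05,"dx":-2,"dy":0.1,"dz":0,"twist":0},{"claw":0.05,"dx":-4,"dy":0.2,"dz":0,"twist":0},{"claw":0.05,"dx":-6,"dy":0.3,"dz":0,"twist":0},{"claw":0.05,"dx":-7,"dy":0.4,"dz":0,"twist":0},{"claw":0.05,"dx":-7,"dy":0.4,"dz":0,"twist":0}]'
```

```text
clock: 16.8
tool_pos: [0.4834, 0.1653, 0.0886]
eef_rot: [0.725, 0.688, 0.0, 0.0]
contact_force: [4.8, -1.0, -0.1]
opening: 0.121
finger_force: 40.0
clock: 17.3
tool_pos: [0.4763, 0.1658, 0.0885]
eef_rot: [0.725, 0.689, 0.0, 0.0]
contact_force: [4.5, -1.6, 0.6]
opening: 0.119
finger_force: 40.0
```

```bash
python3 -m pendant '[{"claw":0.05,"dx":-2,"dy":0.1,"dz":0,"twist":0},{"claw":0.05,"dx":-4,"dy":0.2,"dz":0,"twist":0},{"claw":0.05,"dx":-6,"dy":0.3,"dz":0,"twist":0},{"claw":0.05,"dx":-8,"dy":0.4,"dz":0,"twist":0},{"claw":0.05,"dx":-10,"dy":0.5,"dz":0,"twist":0},{"claw":0.05,"dx":-10,"dy":0.5,"dz":0,"twist":0}]'; python3 -m pendant '[{"claw":0.05,"dx":-2,"dy":0.1,"dz":0,"twist":0},{"claw":0.05,"dx":-4,"dy":0.2,"dz":0,"twist":0},{"claw":0.05,"dx":-6,"dy":0.3,"dz":0,"twist":0},{"claw":0.05,"dx":-8,"dy":0.4,"dz":0,"twist":0},{"claw":0.05,"dx":-10,"dy":0.5,"dz":0,"twist":0},{"claw":0.05,"dx":-10,"dy":0.5,"dz":0,"twist":0}]'
cat > crop.py <<'E'
from h import *
import sys
n=sys.argv[1]; x,y,w,h,f=map(int,sys.argv[2:])
im=cv2.imread(f"pics/{n}.png")[y:y+h,x:x+w]; cv2.imwrite(f"pics/{n}c.png",cv2.resize(im,None,fx=f,fy=f,interpolation=cv2.INTER_CUBIC))
E
python3 look.py w8; python3 crop.py w8 200 170 200 120 4
```

```text
clock: 17.9
tool_pos: [0.4669, 0.1663, 0.0885]
eef_rot: [0.725, 0.688, 0.001, 0.0]
contact_force: [6.0, -0.7, -0.2]
opening: 0.118
finger_force: 40.0
clock: 18.5
tool_pos: [0.4578, 0.1669, 0.0885]
eef_rot: [0.726, 0.688, 0.001, 0.001]
contact_force: [8.3, -1.5, -2.4]
opening: 0.121
finger_force: 40.0
18.5 [0.4578 0.1669 0.0885] tool x yaw 1.518
```

View pics/w8c.png

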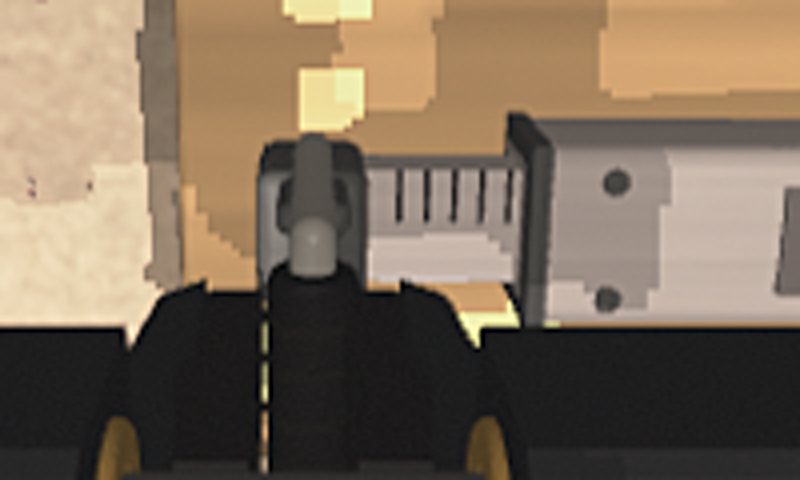

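```bash
cat > mouth.py <<'E'
from h import *
import sys
n=sys.argv[1]; C=np.load(f"pics/{n}.npy"); im=cv2.imread(f"pics/{n}.png"); K,T=cam("wrist"); print("f",K[0,0])
g=cv2.cvtColor(im,cv2.COLOR_BGR2GRAY)
u=np.array([1,-.0526])/np.hypot(1,.0526); S=lambda P:(P[...,:2]-[.6324,.1551])@u*1000   # gauge-axis coord (mm) rel. hook_seat
for row in (210,214,218,222,226): 
    s=S(C[row,260:345]); z=C[row,260:345,2]*1000
    print(row," ".join(f"{c}:{g[row,c]}/{a:.0f}/{b:.0f}" for c,a,b in list(zip(range(260,345),s,z))[25:82:1]) if row==218 else "")
m=(C[...,2]>.036)&(C[...,2]<.048)&(abs(C[...,1]-.161)<.012)&(S(C)<-60)&(S(C)>-160)
print("box top front s",np.percentile(S(C[m]),[0,.5,2,50]).round(1))
E
python3 mouth.py w8
```

```text
f 289.4492428438175
210 
214 
218 285:42/-168/54 286:50/-167/52 287:75/-166/42 288:76/-165/41 289:66/-165/41 290:57/-164/41 291:72/-163/41 292:137/-162/34 293:157/-161/34 294:153/-161/34 295:152/-160/33 296:152/-159/33 297:155/-159/33 298:147/-158/35 299:56/-157/33 300:85/-156/33 301:162/-156/34 302:153/-155/34 303:153/-154/33 304:155/-153/34 305:147/-153/34 306:39/-152/33 307:86/-151/33 308:161/-150/33 309:152/-150/34 310:151/-149/33 311:156/-148/33 312:144/-148/34 313:27/-147/33 314:108/-146/34 315:159/-145/33 316:152/-145/34 317:152/-144/34 318:152/-143/33 319:124/-142/33 320:47/-142/34 321:135/-141/33 322:156/-140/33 323:152/-139/33 324:152/-139/34 325:150/-175/236 326:107/-137/33 327:48/-137/33 328:135/-136/33 329:156/-135/33 330:110/-134/33 331:46/-135/39 332:39/-134/40 333:67/-134/42 334:74/-133/42 335:68/-133/42 336:62/-132/43 337:75/-131/42 338:133/-130/41 339:155/-130/42 340:152/-129/40 341:151/-129/43
222 
226 
box top front s [-134.7 -134.5 -134.1  -97.5]
```

```bash
python3 -m pendant '[{"claw":0.05,"dx":-1.5,"dy":0.1,"dz":0.2,"twist":0},{"claw":0.05,"dx":-3,"dy":0.2,"dz":0.2,"twist":0},{"claw":0.05,"dx":-4.5,"dy":0.3,"dz":0.2,"twist":0},{"claw":0.05,"dx":-5.5,"dy":0.3,"dz":0.2,"twist":0},{"claw":0.05,"dx":-5.5,"dy":0.3,"dz":0.2,"twist":0}]'
python3 look.py w9; python3 mouth.py w9 | tr ' ' '\n' | egrep -v '^$' | tr '\n' ' '
```

```text
clock: 19.05
tool_pos: [0.4527, 0.1672, 0.0885]
eef_rot: [0.726, 0.688, 0.001, 0.001]
contact_force: [9.8, -1.6, -4.0]
opening: 0.12
finger_force: 40.0
19.05 [0.4527 0.1672 0.0885] tool x yaw 1.5175
f 289.4492428438175 210 214 218 285:42/-173/55 286:48/-172/52 287:64/-171/42 288:76/-171/43 289:69/-170/41 290:60/-169/41 291:62/-168/41 292:114/-168/39 293:161/-166/33 294:154/-166/34 295:153/-165/33 296:152/-164/33 297:156/-164/33 298:150/-163/33 299:69/-162/32 300:69/-161/33 301:164/-161/34 302:153/-160/33 303:152/-159/33 304:155/-158/34 305:148/-158/33 306:74/-157/34 307:82/-156/33 308:162/-156/34 309:153/-155/34 310:151/-154/33 311:155/-153/34 312:146/-152/32 313:40/-152/33 314:85/-151/33 315:162/-150/33 316:152/-150/33 317:151/-149/33 318:157/-148/32 319:145/-148/34 320:26/-147/33 321:108/-146/32 322:159/-145/33 323:153/-145/34 324:153/-144/33 325:152/-143/34 326:124/-142/33 327:48/-142/33 328:135/-141/34 329:157/-140/33 330:152/-139/33 331:152/-138/32 332:151/-138/34 333:107/-137/32 334:49/-137/34 335:136/-136/34 336:154/-135/34 337:91/-135/34 338:51/-135/38 339:37/-135/41 340:65/-134/41 341:73/-134/43 222 226 box top front s [-134.9 -134.6 -134.2 -97.4]
```

```bash
python3 -m pendant '[{"claw":0.05,"dx":-0.8,"dy":0,"dz":-0.4,"twist":0},{"claw":0.05,"dx":-1.6,"dy":0.1,"dz":-0.4,"twist":0},{"claw":0.05,"dx":-2.4,"dy":0.1,"dz":-0.4,"twist":0},{"claw":0.05,"dx":-2.4,"dy":0.1,"dz":-0.4,"twist":0}]'
python3 look.py w10; python3 mouth.py w10 | tr ' ' '\n' | egrep -v '^$|^2[89]|^30' | tr '\n' ' '; python3 crop.py w10 220 190 160 100 5
```

```text
clock: 19.5
tool_pos: [0.4509, 0.1673, 0.0884]
eef_rot: [0.726, 0.688, 0.002, 0.001]
contact_force: [9.1, -0.7, -2.1]
opening: 0.124
finger_force: 40.0
19.5 [0.4509 0.1673 0.0884] tool x yaw 1.5173
f 210 214 218 310:152/-156/33 311:155/-155/33 312:148/-154/33 313:41/-154/34 314:85/-153/33 315:162/-152/33 316:153/-151/34 317:151/-151/34 318:156/-150/33 319:145/-149/33 320:38/-148/33 321:108/-148/34 322:160/-147/34 323:152/-146/34 324:152/-146/34 325:155/-145/34 326:144/-144/33 327:38/-144/34 328:122/-142/32 329:158/-142/35 330:151/-141/33 331:153/-140/33 332:149/-140/34 333:105/-139/32 334:48/-138/33 335:134/-137/33 336:156/-137/34 337:156/-136/33 338:148/-135/32 339:47/-135/33 340:34/-135/36 341:39/-134/39 222 226 box top front s [-134.7 -134.6 -134.3 -97.4]
```

View pics/w10c.png

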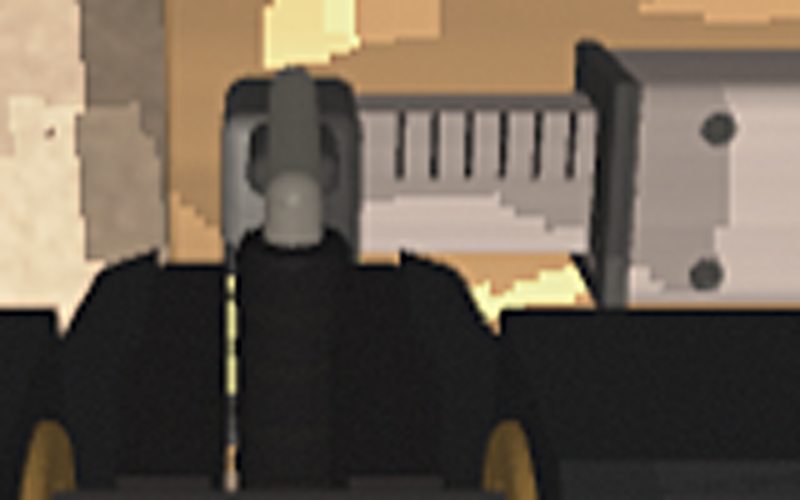

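```bash
python3 -m pendant '[{"claw":0.05,"dx":-0.7,"dy":0,"dz":-0.2,"twist":0},{"claw":0.05,"dx":-1.4,"dy":0.1,"dz":-0.2,"twist":0},{"claw":0.05,"dx":-1.4,"dy":0.1,"dz":-0.2,"twist":0}]'
python3 look.py w11; python3 mouth.py w11 | tr ' ' '\n' | egrep -v '^$|^2[89]|^30|^31' | tr '\n' ' '
```

```text
clock: 19.85
tool_pos: [0.4498, 0.1674, 0.0884]
eef_rot: [0.726, 0.688, 0.002, 0.001]
contact_force: [10.3, -1.9, -0.1]
opening: 0.119
finger_force: 40.0
19.85 [0.4498 0.1674 0.0884] tool x yaw 1.5171
f 210 214 218 320:45/-149/32 321:97/-149/33 322:161/-148/33 323:152/-147/34 324:152/-147/33 325:156/-146/33 326:145/-145/34 327:25/-144/33 328:108/-144/32 329:159/-143/34 330:153/-142/32 331:152/-142/33 332:153/-141/34 333:124/-140/34 334:45/-139/34 335:133/-139/34 336:157/-138/34 337:156/-137/32 338:147/-136/33 339:40/-136/33 340:35/-135/33 341:72/-134/33 222 226 box top front s [-134.8 -134.6 -134.3 -97.4]
```

```bash
python3 -m pendant '[{"claw":0.05,"dx":-0.2,"dy":0,"dz":0,"twist":0},{"claw":0.05,"dx":-0.2,"dy":0,"dz":0,"twist":0},{"claw":0.05,"dx":-0.2,"dy":0,"dz":0,"twist":0},{"claw":0.05,"dx":-0.2,"dy":0,"dz":0,"twist":0},{"claw":0.05,"dx":-0.2,"dy":0,"dz":0,"twist":0},{"claw":0.05,"dx":-0.2,"dy":0,"dz":0,"twist":0},{"claw":0.05,"dx":-0.2,"dy":0,"dz":0,"twist":0},{"claw":0.05,"dx":-0.2,"dy":0,"dz":0,"twist":0}]' | egrep 'clock|pos|force'
python3 look.py w12; sed -i 's/260:345/260:349/g;s/25:82/25:89/' mouth.py; python3 mouth.py w12 | tr ' ' '\n' | egrep -v '^$|^2[89]|^30|^31' | tr '\n' ' '
for i in 1 2 3; do python3 -m pendant '[{"claw":0.05,"dx":0,"dy":0,"dz":0,"twist":0},{"claw":0.05,"dx":0,"dy":0,"dz":0,"twist":0},{"claw":0.05,"dx":0,"dy":0,"dz":0,"twist":0},{"claw":0.05,"dx":0,"dy":0,"dz":0,"twist":0},{"claw":0.05,"dx":0,"dy":0,"dz":0,"twist":0},{"claw":0.05,"dx":0,"dy":0,"dz":0,"twist":0},{"claw":0.05,"dx":0,"dy":0,"dz":0,"twist":0},{"claw":0.05,"dx":0,"dy":0,"dz":0,"twist":0}]' | egrep 'clock|pos|force'; done
```

```text
clock: 20.7
tool_pos: [0.4496, 0.1675, 0.0884]
contact_force: [9.9, -2.2, -0.7]
finger_force: 40.0
20.7 [0.4496 0.1675 0.0884] tool x yaw 1.5171
f 210 214 218 320:38/-150/33 321:84/-149/34 322:162/-148/32 323:153/-147/33 324:151/-147/33 325:156/-146/33 326:145/-145/33 327:26/-145/35 328:108/-144/33 329:160/-143/33 330:152/-142/33 331:153/-142/33 332:152/-141/33 333:125/-140/33 334:47/-140/33 335:135/-139/33 336:156/-138/33 337:156/-137/33 338:148/-137/33 339:41/-136/34 340:25/-135/33 341:36/-134/34 342:38/-135/38 343:42/-135/40 344:62/-134/41 222 226 box top front s [-134.8 -134.6 -134.3 -97.5] clock: 21.55
tool_pos: [0.4497, 0.1674, 0.0884]
contact_force: [9.8, -1.1, 0.3]
finger_force: 40.0
clock: 22.35
tool_pos: [0.4497, 0.1674, 0.0884]
contact_force: [9.6, -1.9, -0.5]
finger_force: 40.0
clock: 23.15
tool_pos: [0.4496, 0.1674, 0.0884]
contact_force: [9.8, -1.6, -0.2]
finger_force: 40.0
```

```bash
for i in 1 2; do python3 -m pendant '[{"claw":0.05,"dx":1.5,"dy":-0.1,"dz":0,"twist":0},{"claw":0.05,"dx":3,"dy":-0.2,"dz":0,"twist":0},{"claw":0.05,"dx":4.5,"dy":-0.2,"dz":0,"twist":0},{"claw":0.05,"dx":6,"dy":-0.3,"dz":0,"twist":0},{"claw":0.05,"dx":7.5,"dy":-0.4,"dz":0,"twist":0},{"claw":0.05,"dx":9,"dy":-0.5,"dz":0,"twist":0},{"claw":0.05,"dx":10.5,"dy":-0.5,"dz":0,"twist":0},{"claw":0.05,"dx":12,"dy":-0.6,"dz":0,"twist":0}]' | egrep 'clock|pos|force'; done
python3 -m pendant '[{"claw":0.05,"dx":1,"dy":-0.1,"dz":0,"twist":0},{"claw":0.05,"dx":2,"dy":-0.1,"dz":0,"twist":0},{"claw":0.05,"dx":3,"dy":-0.2,"dz":0,"twist":0},{"claw":0.05,"dx":4,"dy":-0.2,"dz":0,"twist":0},{"claw":0.05,"dx":5,"dy":-0.3,"dz":0,"twist":0},{"claw":0.05,"dx":6,"dy":-0.3,"dz":0,"twist":0},{"claw":0.05,"dx":7,"dy":-0.4,"dz":0,"twist":0},{"claw":0.05,"dx":7,"dy":-0.4,"dz":0,"twist":0}]'
```

```text
clock: 23.95
tool_pos: [0.4607, 0.1668, 0.0884]
contact_force: [8.1, -1.9, 1.7]
finger_force: 40.0
clock: 24.75
tool_pos: [0.4717, 0.1662, 0.0884]
contact_force: [5.0, -0.6, 3.3]
finger_force: 40.0
clock: 25.55
tool_pos: [0.4781, 0.1658, 0.0884]
eef_rot: [0.725, 0.688, 0.001, 0.0]
contact_force: [3.8, 0.4, 6.5]
opening: 0.116
finger_force: 40.0
```

```bash
python3 -m pendant '[{"claw":0.05,"dx":0.7,"dy":0,"dz":0.6,"twist":0},{"claw":0.05,"dx":1.4,"dy":-0.1,"dz":0.6,"twist":0},{"claw":0.05,"dx":2.1,"dy":-0.1,"dz":0.6,"twist":0},{"claw":0.05,"dx":2.8,"dy":-0.2,"dz":0.6,"twist":0},{"claw":0.05,"dx":3.5,"dy":-0.2,"dz":0.6,"twist":0},{"claw":0.05,"dx":4.2,"dy":-0.2,"dz":0.6,"twist":0},{"claw":0.05,"dx":4.2,"dy":-0.2,"dz":0.6,"twist":0}]'; for i in 1 2 3; do python3 -m pendant '[{"claw":0.05,"dx":0.5,"dy":0,"dz":0,"twist":0},{"claw":0.05,"dx":1,"dy":0,"dz":0,"twist":0},{"claw":0.05,"dx":1,"dy":0,"dz":0,"twist":0}]' | egrep 'clock|pos|force'; done
```

```text
clock: 26.25
tool_pos: [0.4818, 0.1654, 0.0885]
eef_rot: [0.725, 0.688, -0.0, -0.0]
contact_force: [4.3, -0.7, 1.4]
opening: 0.121
finger_force: 40.0
clock: 26.55
tool_pos: [0.4827, 0.1654, 0.0885]
contact_force: [3.4, -0.3, 1.4]
finger_force: 40.0
clock: 26.85
tool_pos: [0.4837, 0.1654, 0.0885]
contact_force: [3.5, -0.7, 0.8]
finger_force: 40.0
clock: 27.15
tool_pos: [0.4848, 0.1653, 0.0886]
contact_force: [3.3, -0.8, 0.4]
finger_force: 40.0
```

```bash
for i in 1 2 3 4; do python3 -m pendant '[{"claw":0.05,"dx":0.3,"dy":0,"dz":0,"twist":0},{"claw":0.05,"dx":0.6,"dy":0,"dz":0,"twist":0},{"claw":0.05,"dx":0.6,"dy":0,"dz":0,"twist":0}]' | egrep 'pos|contact'; done; python3 look.py w13;  python3 - <<'E'
from h import *
C=np.load("pics/w13.npy"); im=cv2.imread("pics/w13.png"); g=cv2.cvtColor(im,cv2.COLOR_BGR2GRAY)
u=np.array([1,-.0526])/np.hypot(1,.0526); s=(C[...,:2]-[.6324,.1551])@u*1000
for row in (212,218): print(row," ".join(f"{c}:{g[row,c]}/{s[row,c]:.0f}/{C[row,c,2]*1000:.0f}" for c in range(280,305)))
E
```

```text
tool_pos: [0.4854, 0.1653, 0.0885]
contact_force: [2.8, -1.0, 0.7]
tool_pos: [0.486, 0.1653, 0.0885]
contact_force: [2.4, -2.5, 0.5]
tool_pos: [0.4863, 0.1654, 0.0885]
contact_force: [1.9, -0.5, 1.6]
tool_pos: [0.4866, 0.1654, 0.0885]
contact_force: [-0.8, -1.4, 1.6]
28.35 [0.4866 0.1654 0.0885] tool x yaw 1.5191
212 280:73/-143/72 281:50/-142/41 282:52/-141/41 283:52/-140/40 284:51/-140/41 285:52/-139/41 286:51/-138/40 287:43/-137/39 288:52/-137/38 289:101/-136/36 290:131/-135/33 291:85/-134/35 292:56/-134/42 293:71/-133/41 294:70/-133/42 295:78/-132/42 296:75/-131/40 297:105/-130/41 298:159/-130/42 299:149/-129/42 300:158/-128/41 301:198/-128/41 302:194/-127/41 303:194/-126/41 304:193/-126/41
218 280:75/-143/84 281:52/-142/54 282:43/-141/54 283:42/-141/53 284:49/-140/52 285:79/-139/43 286:74/-138/43 287:67/-137/41 288:59/-137/42 289:78/-136/40 290:131/-135/34 291:68/-134/36 292:59/-134/42 293:71/-133/42 294:68/-133/41 295:67/-132/42 296:71/-131/42 297:115/-130/41 298:160/-130/41 299:154/-129/41 300:152/-128/42 301:152/-128/40 302:152/-127/41 303:153/-126/41 304:152/-126/42
```

```bash
python3 -m pendant '[{"claw":0.1,"dx":0,"dy":0,"dz":0,"twist":0},{"claw":0.15,"dx":0,"dy":0,"dz":0,"twist":0},{"claw":0.25,"dx":0,"dy":0,"dz":0,"twist":0},{"claw":0.36,"dx":0,"dy":0,"dz":0,"twist":0},{"claw":0.4,"dx":0,"dy":0,"dz":0,"twist":0}]' 10; python3 -m pendant '[{"claw":0.4,"dx":0,"dy":0,"dz":5,"twist":0},{"claw":0.4,"dx":0,"dy":0,"dz":15,"twist":0},{"claw":0.4,"dx":0,"dy":0,"dz":30,"twist":0},{"claw":0.4,"dx":0,"dy":0,"dz":55,"twist":0},{"claw":0.4,"dx":0,"dy":0,"dz":80,"twist":0},{"claw":0.4,"dx":0,"dy":0,"dz":100,"twist":0},{"claw":0.4,"dx":0,"dy":0,"dz":100,"twist":0},{"claw":0.4,"dx":0,"dy":0,"dz":100,"twist":0}]' ; python3 look.py w14; python3 sl.py w14 .44 .54 .075 .12; python3 gz.py w14 .56 .16 .11 .012; python3 - <<'E'
from h import *
im,D=eyes.snapshot("top"); K,T=cam("top"); a=np.load("pics/top0.npy")
for q in ["eraser","pencil","masking_tape","mixing_cup"]:
    n=nets.place_of("top",q)
    print(q,[(round(x["confidence"],2),ray_z(K,T,np.array(x["position"])*[560,420],0).round(3)) for x in n[:1]])
E
```

```text
clock: 28.9
tool_pos: [0.4871, 0.1655, 0.0885]
eef_rot: [0.725, 0.689, -0.0, -0.0]
contact_force: [0.0, 0.6, -0.6]
opening: 0.395
finger_force: 0.0
clock: 29.7
tool_pos: [0.4873, 0.1653, 0.1891]
eef_rot: [0.725, 0.688, 0.0, 0.0]
contact_force: [-1.0, 0.0, -0.2]
opening: 0.399
finger_force: 0.0
29.7 [0.4873 0.1653 0.1891] tool x yaw 1.5185
all 640 ((487.6876220703125, 164.9292755126953), (45.29372024536133, 12.171222686767578), 86.61571502685547) [0.1016 0.1041]
dark 470 ((487.1322021484375, 164.7834014892578), (31.556730270385742, 11.079442024230957), 86.61028289794922) [0.1022 0.1043] [0.487  0.1657 0.102 ]
0.008 798 z 0.0305 rect [557.7 158.8] [ 45.2 158.4] 89.7 pca yaw -0.168 mean [0.5954 0.1644 0.0293]
0.024 3422 z 0.0411 rect [557.6 159.8] [ 42.4 159.4] 86.9 pca yaw -0.068 mean [0.5518 0.1622 0.0408]
0.036 43 z 0.0582 rect [487.9 180.3] [14.5 11.1] 87.1 pca yaw 1.399 mean [0.4875 0.1791 0.0581]
eraser [(0.42, array([ 0.621, -0.015,  0.   ]))]
pencil [(0.65, array([ 0.453, -0.007,  0.   ]))]
masking_tape [(0.82, array([ 0.423, -0.415,  0.   ]))]
mixing_cup [(0.81, array([ 0.291, -0.344,  0.   ]))]
```

```bash
python3 -c "
from h import *
print(r.finish_job())"
```

```text
the job is handed in; nothing more can be done
None
```

The job is handed in at about 30 s: I hooked the gauge on and let go, then stood the handle up and drew the slide until the broad line was at the mouth (about 35 mm, about 10 N). I held it there about 3 s and eased it home; the gauge is still hooked with its handle standing, and I never went near the bystander objects.

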